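# Clamp a chocolate bar mould with the ratchet knob

### The arm

A 6-joint arm with a two-finger parallel gripper is mounted at the origin on the work surface. World frame = base frame: x ahead of the robot, y to its left, z up, the work surface at z = 0. Lengths are in m, angles in rad, forces in N, time in s.
With the tool pointing down it reaches from about 0.225 to 0.875 m from the base axis. Payload 3.4 kg.
Tool frame: the origin (TCP) lies midway between the tips of the shut fingers; the grasp point (between the pads) lies 19 mm behind it; z points along the fingers, y is the direction in which the jaws open and shut (so a half turn about z gives the same grasp; the last joint's range is limited). The gripper opens to 85 mm and grips with 20 to 120 N. Pads are 22 mm wide; open, the fingers measure 114 mm over their backs; the gripper's body (76 mm by 85 mm) begins 54 mm behind the grasp point. The pads swing forward as they close: fully open they stand 13 mm farther back than shut.
Start: joints at [-1.425, 0.276, 1.505, -0, 1.361, -0.121], TCP at [0.152, -0.555, 0.231] pointing down, gripper open.
Joint ranges: [-2.89, 2.89], [-0.75, 2.08], [0.22, 2.7], [-1.18, 4.32], [0.11, 2.71], [-2.7, 2.7]. Speed limits (rad/s): [2.57, 2.57, 3.14, 3.14, 3.14, 3.14].

### API

Orientations are given as a unit quaternion [w, x, y, z].
In Python, from rig import monitor, imaging, ticket gives the robot as it stands.
- The arm moves only by the tool servo_tool, never from a script. Its argument "commands" is text: rows parted by semicolons, each of 5 numbers parted by spaces: the shift along the tool's x, y, z in cm, then the turn about the tool's z in rad, then the gripper command: -1 is shut, 1 is fully open, values between are in proportion. In form: x y z twist claw; .... A call has 1 to 10 rows; each row is the pose to reach, as a shift and turn from the pose commanded when the call began, along the tool's axes at that moment; what a row does not reach only later rows make up. A row lasts 1/12 s, in which the tool goes at most 41.7 mm and 7.16 degrees, less where a joint would pass 70% of its speed; a pose out of reach is approached as far as the arm can. A call with a gripper value outside its range is refused whole. The fingers move at their own pace and stop on an object; "newtons" is the grip in N (left out, the last holds). Time passes only in rows, so rows that repeat a pose let the fingers close. It gives the time, the measured TCP pose, the force and the opening at its end, in the units of the state.
- monitor.get_state(): the state, without advancing time (a new reading comes with each control period).
- imaging.get_image(name): name is "side" or "top"; returns the picture (400x640x3 uint8, red, green, blue); there is no depth.
- imaging.get_calibration(name): a dict with "camera_matrix" (3x3 intrinsics, pixels), "k1" (the pictures are not rectified: a ray, as slopes to the right and down, at radius r is drawn at 1 + k1 r^2 times it, then the intrinsics apply), "R" (3x3) and "t" (3): a world point X has camera coordinates R X + t. Camera axes: x right, y down, z forward; pixel columns grow to the right and rows downward; lengths in m; the calibration is good to about 2 mm. A picture is of the moment at which its call begins. get_calibration takes no time and is no camera call.
- ticket.sign_off(): hands the job in, once; it reports no verdict.
The state is a dict: "clock": time; "qpos": joint angles; "qd": joint speeds; "effort": joint torques, N m; "position": TCP position; "ee_rot": TCP orientation; "contact_force": force on the tool from outside, world axes, zero at the start; "moment": the same for the moment, N m; "width": finger opening in m.
Only numpy, scipy, OpenCV 4.12 (cv2) and the standard library are available. Lean on these libraries where they do the work, as an engineer would, in place of code of your own. Each camera call takes 0.05 s, during which the arm holds its last target. There are 200 camera calls.

### The job

Lay the clear bar mould flat in the bed of the clamp, between the sprung jaw and the end stop, and let go of it. Then wind the red ratchet knob clockwise until you feel the jaw squeeze the mould against the end stop, carry on only until the pawl drops behind the very next tooth, and let the pawl hold it there. One tooth too many squeezes the mould too hard, and nothing else on the bench may be knocked about.

Things in the scene. Friction and masses are not known exactly. Their poses are not given: they have to be found in the camera images.
- mould_center (a point): Clear polycarbonate bar mould, a loose rigid block 60 mm (its x) by 120 mm (its y) by 24 mm high, about 0.25 kg, with 18 round cavities on top. This point is its centre, 12 mm above its underside. Its axes: x across, y along, z up.
- clamp: Fixed aluminium clamp base lying on the bench, 120 mm (x) by 390 mm (y), 12 mm thick. Axes: y runs from the knob to the end stop, z up; the origin lies on the bench under the mould bed, and the base spans y = -235 to +155 mm. The bed is its upper face, 12 mm above the bench.
- bed (a point): Point on the bed's upper face at the clamp's x = 0, y = +15 mm; axes as the clamp's. Four blue guide nubs, 6 mm high, 20 mm long, stand at the clamp's y = -35 and +70 mm, two at each, leaving 66 mm between them across x, centred on x = 0: the mould lies between them, its long side along y, with 3 mm to spare each side.
- stop_zone (a point): Middle of the zone of the blue end stop (80 mm wide, reaching 39 mm above the bench, small black button on top, to 49 mm), at the clamp's y = +95 mm. The last user locked the stop somewhere: its face towards the knob may stand anywhere from the clamp's y = +84 to +106 mm, and its true place is not measured.
- jaw: Blue jaw block, 80 mm wide, with a sprung black rubber pad (50 mm wide, 20 mm high) in front, towards the end stop. The knob drives it along the clamp's +y, 18 mm per radian of clockwise turn (6.3 mm per tooth). Axes as the clamp's; with the wheel fully back its origin is the clamp's origin.
- pad_face (a point): Centre of the uncompressed rubber pad's front, 25 mm above the bench, at y = -56 mm in the jaw's frame; carried by the jaw block, so it does not show the pad's compression. The pad starts to give at 6 N, then by about 1 mm per further newton (0.95 N/mm), up to 16 mm. Once the mould is pinched the knob suddenly turns harder, by about 0.11 Nm.
- ratchet: Steel ratchet wheel (90 mm across, 18 saw teeth, 20 degrees apart) with a red bar knob, on an upright axis at y = -150 mm in the clamp's frame. Origin on the axis at bench height, z up, x along the bar. It turns clockwise seen from above (169 degrees at most); a spring (0.06 to 0.07 Nm) turns it back until the pawl catches. At the start it rests on its first or second tooth.
- knob_grip (a point): Point on the knob's axis, 68 mm above the bench: the height to grip the bar, which is 70 mm long, 16 mm wide and stands from 44 to 80 mm above the bench. The wheel below ends at 42 mm. A tooth catches every 20 degrees from where the wheel rests at the start; turn a few degrees (about 6) past a tooth for the pawl to drop behind it.
- pawl (a joint): Angle of the yellow sprung pawl at the wheel's rim, rad: 0.04 or less on the crest of a tooth, growing as it drops, about 0.20 when fully down behind a tooth.
- glass: Shot glass, 48 mm across, 58 mm high: leave alone.
- bowl: Black bowl, 150 mm across: leave alone.
- red_jar: Red colour jar, 44 mm across, 55 mm high: leave alone.
- yellow_jar: Yellow colour jar: leave alone.
- green_jar: Green colour jar: leave alone.
- brush: Brush lying on the bench: leave alone.
- spatula: Spatula lying on the bench: leave alone.

How it is judged:
On the way:
1. the mould lies flat in the clamp bed, let go of, and not yet squeezed by the jaw (x of mould_center in the frame of clamp between -0.007 and 0.007 m and z of mould_center in the frame of clamp between 0.021 and 0.027 m and y of mould_center in the frame of clamp between -0.005 and 0.05 m and contact force between the fingers and mould below 0.1 N and contact force between jaw and mould below 2 N), for 0.2 s.
At the end, for the whole second after the job is handed in: The mould lies flat in the clamp bed (within 7 mm of its middle line, 3 mm of its height and 0.06 rad of level), squeezed by the jaw with 4.5 to 14 N (the first tooth after it is pinched: 6 to 13 N), the pawl fully down behind a tooth (joint above 0.15), the wheel at rest (contact force between jaw and mould between 4.5 and 14 N and value of joint pawl above 0.15 rad and angular speed of ratchet below 0.1 rad/s and x of mould_center in the frame of clamp between -0.007 and 0.007 m and z of mould_center in the frame of clamp between 0.021 and 0.027 m and angle between mould_center's own z axis and vertical below 0.06 rad); the robot touches nothing.
It fails at once if the mould is squeezed with more than 18 N by the jaw (contact force between jaw and mould above 18 N).
It fails at once if a bystander is moved by more than 30 mm (distance of any of glass, bowl, red_jar, yellow_jar, green_jar, brush, spatula from where it was at the start of the episode above 0.03 m).
It also fails if it takes over 72 s, if anything falls off the work surface, if the arm or the gripper's body presses on something with over 40 N, if the wrist force passes 120 N, or if a joint passes its speed limit or range.

## Working session

There is one attempt and no reset: what is moved stays moved. The work goes in short steps, Python scripts to look and compute and a tool call to move; the robot and the scene stay as the last step left them, time stands still between calls to the robot, and variables do not carry over. Pictures are saved under pics/ and viewed, about 8 in all and at most 12, crops included, and the job is handed in when it is done.

Besides the shell and the picture viewer there is one more tool, called after "Call:" as name(argument=value, ...), one argument or row to a line, values as JSON. servo_tool: Moves the arm, as the interface text tells. Its arguments: {"type":"object","properties":{"commands":{"type":"string"},"newtons":{"type":"number"}},"required":["commands"]}

```bash
mkdir -p pics
python3 - <<'E'
from rig import monitor, imaging
import cv2,numpy as np
for n in("side","top"):
    im=imaging.get_image(n);cv2.imwrite(f"pics/{n}0.png",im[:,:,::-1])
    c=imaging.get_calibration(n);print(n,c)
print(monitor.get_state())
E
```

```text
side {'camera_matrix': array([[385.17117074,   0.        , 319.50628124],
       [  0.        , 385.17117074, 193.48459834],
       [  0.        ,   0.        ,   1.        ]]), 'k1': 0.019521666946321133, 'R': array([[-0.98399605, -0.17730515, -0.01773888],
       [-0.12307746,  0.74826585, -0.65188201],
       [ 0.12885543, -0.63926607, -0.7581129 ]]), 't': array([0.58154457, 0.09699942, 0.86011381])}
top {'camera_matrix': array([[494.92587837,   0.        , 319.95664983],
       [  0.        , 494.92587837, 193.91744929],
       [  0.        ,   0.        ,   1.        ]]), 'k1': -0.06968643661997645, 'R': array([[ 0.01089432, -0.99989986, -0.00903262],
       [-0.99090135, -0.00958354, -0.13424853],
       [ 0.13414852,  0.01041298, -0.99090653]]), 't': array([0.04509875, 0.60894523, 1.26540917])}
{'clock': 0.1, 'qpos': array([-1.42498152e+00,  2.76516244e-01,  1.50601109e+00, -7.30809113e-06,
        1.36071066e+00, -1.20990342e-01]), 'qd': array([-0.00065107, -0.00140053, -0.00319854, -0.0013704 ,  0.00140707,
        0.00095575]), 'effort': array([ 1.39492571e-03, -4.17700946e+01, -2.46404332e+01, -1.53135747e-04,
        5.78556806e-03,  1.03680205e-05]), 'position': array([ 0.15152695, -0.5541795 ,  0.23053325]), 'ee_rot': array([-8.22561621e-04,  9.91114627e-01,  1.33007964e-01, -1.37837039e-05]), 'contact_force': array([ 0.08603188,  0.16512018, -0.05527814]), 'moment': array([ 0.01010312, -0.01088896, -0.02953538]), 'width': 0.08572011702101806}
```

View pics/top0.png

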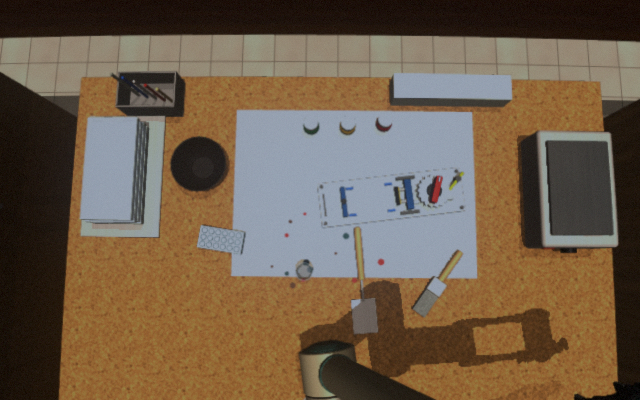

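View pics/side0.png

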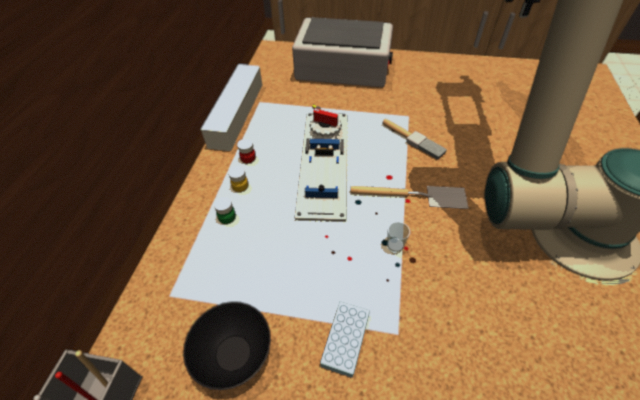

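Top: mould around (221,239), clamp from (320,205) to (465,190), knob at (436,190). Side: mould around (346,338), clamp around (322,165). I'll enlarge these.

```bash
cat > h.py <<'E'
import cv2,numpy as np
from rig import imaging,monitor
C={n:imaging.get_calibration(n) for n in("side","top")}
def ray(n,u,v):
    c=C[n];K=c["camera_matrix"];p=np.array([(u-K[0,2])/K[0,0],(v-K[1,2])/K[1,1]]);q=p.copy()
    for _ in range(20): q=p/(1+c["k1"]*(q@q))
    return -c["R"].T@c["t"], c["R"].T@np.r_[q,1]
def atz(n,u,v,z):
    o,d=ray(n,u,v);return o+d*(z-o[2])/d[2]
def tri(a,b):
    (o1,d1),(o2,d2)=ray("top",*a),ray("side",*b)
    s=np.linalg.lstsq(np.c_[d1,-d2],o2-o1,rcond=None)[0];p,q=o1+d1*s[0],o2+d2*s[1]
    return (p+q)/2,np.linalg.norm(p-q)
def proj(n,X):
    c=C[n];K=c["camera_matrix"];x=c["R"]@np.asarray(X,float)+c["t"];q=x[:2]/x[2];q=q*(1+c["k1"]*(q@q));return K[:2,:2]@q+K[:2,2]
def crop(im,x0,y0,w,h,s):
    o=cv2.resize(im[y0:y0+h,x0:x0+w],None,fx=s,fy=s,interpolation=cv2.INTER_CUBIC)[:,:,::-1].copy()
    for x in range(-(-x0//10)*10,x0+w,10):
        cv2.line(o,(int((x-x0+.5)*s),0),(int((x-x0+.5)*s),5 if x%50 else 14),(0,0,255),1)
    for y in range(-(-y0//10)*10,y0+h,10):
        cv2.line(o,(0,int((y-y0+.5)*s)),(5 if y%50 else 14,int((y-y0+.5)*s)),(0,0,255),1)
    return o
def mont(ims,f,W=800,H=600):
    o=np.zeros((H,W,3),np.uint8)
    for im,x,y in ims:
        a=o[y:y+im.shape[0],x:x+im.shape[1]];a[:]=im[:a.shape[0],:a.shape[1]]
    cv2.imwrite(f,o)
E
python3 - <<'E'
import cv2
from h import *
t=cv2.imread("pics/top0.png")[:,:,::-1];s=cv2.imread("pics/side0.png")[:,:,::-1]
mont([(crop(t,312,160,160,70,5),0,0),(crop(t,192,217,60,46,5),0,352),(crop(s,312,297,64,80,3),305,352),(crop(s,290,103,65,62,4),500,352)],"pics/m1.png")
E
```

```text
(no output)
```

View pics/m1.png

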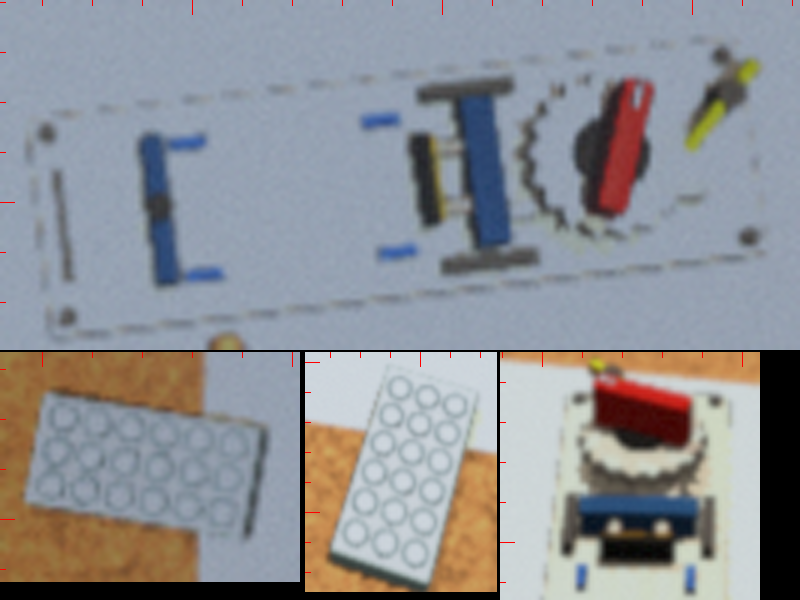

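Run:
```python
from h import *
T=lambda x,y,ox,oy,X,Y,s:(ox+(x-X)/s-.5,oy+(y-Y)/s-.5)
tm=lambda x,y:T(x,y,192,217,0,352,5); sm=lambda x,y:T(x,y,312,297,305,352,3)
P=[]
for a,b in [((65,418),(356,534)),((50,485),(414,553)),((236,443),(399,387)),((221,513),(455,405))]:
    p,e=tri(tm(*a),sm(*b));P.append(p);print(p.round(4),e.round(4),atz("top",*tm(*a),.024).round(4),atz("side",*sm(*b),.024).round(4))
P=np.array(P);print("mould",P.mean(0));d=P[:2].mean(0)-P[2:].mean(0);print("dir",d,np.linalg.norm(d),np.arctan2(d[1],d[0]))
tc=lambda x,y:T(x,y,312,160,0,0,5)
def z(l,h): 
    A=np.array([atz("top",*tc(*q),h) for q in l]);return A
n=z([(187,143),(205,274),(380,122),(397,252)],.018);print("nubs",n.round(4))
d=n[:2].mean(0)-n[2:].mean(0);print("len",np.linalg.norm(d),"ang",np.arctan2(d[1],d[0]),n[0]-n[1],n[2]-n[3])
s=z([(47,133),(67,317),(721,55),(749,237)],.013);print("screws",s.round(4));d=s[:2].mean(0)-s[2:].mean(0);print(np.arctan2(d[1],d[0]),np.linalg.norm(d),s.mean(0))
b=z([(30,118),(52,338),(752,40),(765,255)],.012);d=b[:2].mean(0)-b[2:].mean(0);print("base",np.arctan2(d[1],d[0]),np.linalg.norm(d),b.mean(0))
k=z([(640,82),(612,212)],.080);print("knob top ends",k,k.mean(0))
j=z([(176,283),(150,283)],.039);print("stop",z([(158,207)],.049))
sk=lambda x,y:T(x,y,290,103,500,352,4)
for q in [(597,380),(690,403)]: print("side knob",sk(*q),atz("side",*sk(*q),.080))
```

```text
[0.5108 0.3586 0.0229] 0.0017 [0.5115 0.3583 0.024 ] [0.5099 0.3589 0.024 ]
[0.4754 0.3643 0.0266] 0.0006 [0.4758 0.365  0.024 ] [0.4751 0.3636 0.024 ]
[0.4984 0.266  0.0251] 0.0019 [0.4994 0.2662 0.024 ] [0.4975 0.2655 0.024 ]
[0.4617 0.2725 0.0269] 0.001 [0.4623 0.273  0.024 ] [0.4612 0.2713 0.024 ]
mould [0.48658192 0.31535337 0.02535829]
dir [ 0.01303029  0.09219404 -0.00124188] 0.09311859156091509 1.4303908354916355
nubs [[ 0.6281 -0.0261  0.018 ]
 [ 0.5575 -0.036   0.018 ]
 [ 0.6406 -0.1301  0.018 ]
 [ 0.5703 -0.1387  0.018 ]]
len 0.10417321891251081 ang 1.692266161520867 [0.07067019 0.00984354 0.        ] [0.07033261 0.00859776 0.        ]
screws [[ 0.6336  0.0493  0.013 ]
 [ 0.5341  0.0376  0.013 ]
 [ 0.6802 -0.3173  0.013 ]
 [ 0.5806 -0.3299  0.013 ]]
1.6969326445634507 0.3700000330325626 [ 0.60714436 -0.14007548  0.013     ]
base 1.692608276711442 0.39172126508798083 [ 0.60617797 -0.14234321  0.012     ]
knob top ends [[ 0.65307624 -0.25683938  0.08      ]
 [ 0.58540732 -0.24093927  0.08      ]] [ 0.61924178 -0.24888933  0.08      ]
stop [[ 0.58953723 -0.00952742  0.049     ]]
side knob (313.75, 109.5) [ 0.65193987 -0.25790664  0.08      ]
side knob (337.0, 115.25) [ 0.58583431 -0.24301691  0.08      ]
```

Consistent: mould centre (0.487, 0.315) with heading 1.430, its top measured at 25 mm; bed (0.600, −0.085) with clamp-y heading 1.694; knob (0.620, −0.249). The bar stands about 20° clockwise of the clamp's x, so the wheel is on the first tooth.

```bash
cat > go.py <<'E'
import sys,numpy as np
from scipy.spatial.transform import Rotation as R
from rig import monitor
# go.py x y z heading_of_tool_y
x,y,z,h=map(float,sys.argv[1:5]);s=monitor.get_state();M=R.from_quat(np.roll(s["ee_rot"],-1)).as_matrix()
d=M.T@(np.array([x,y,z])-s["position"])*100;h0=np.arctan2(M[1,1],M[0,1])
t=h0-h
print("shift",d.round(2),"twist",[round((t+k*np.pi+np.pi)%(2*np.pi)-np.pi,3) for k in(0,1)],"q",s["qpos"].round(2),s["clock"],s["position"].round(4))
E
python3 go.py .4866 .3154 .12 -0.140
python3 - <<'E'
from h import *
# pad front and stop face, clamp frame y
T=lambda x,y:(312+x/5-.5,160+y/5-.5)
B=np.array([.5999,-.0853]);u=np.array([np.cos(1.694),np.sin(1.694)])
for n,p,h in(("pad",(410,180),.035),("pad b",(424,180),.035),("stopface",(168,207),.039),("stopback",(148,207),.039),("jawfront",(470,170),.039)):
    print(n,15+1000*(atz("top",*T(*p),h)[:2]-B)@u)
E
```

```text
shift [ 55.25 -75.03  11.19] twist [np.float64(-1.164), np.float64(1.978)] q [-1.42  0.28  1.51 -0.    1.36 -0.12] 0.1 [ 0.1515 -0.5542  0.2305]
pad -43.80040334672
pad b -51.19303581753026
stopface 85.71413453558864
stopback 96.20153562798967
jawfront -75.5021528280762
```

Call:
servo_tool(
  commands="55.2 -75 0 -1.164 1;55.2 -75 0 -1.164 1;55.2 -75 0 -1.164 1;55.2 -75 0 -1.164 1;55.2 -75 0 -1.164 1;55.2 -75 0 -1.164 1;55.2 -75 0 -1.164 1;55.2 -75 0 -1.164 1;55.2 -75 0 -1.164 1;55.2 -75 0 -1.164 1",
  newtons=40,
)

```text
clock: 0.93
position: [0.3013, -0.1638, 0.2312]
ee_rot: [0.0, 0.754, 0.657, 0.0]
contact_force: [0.6, -0.2, 0.7]
width: 0.0855
```

```bash
python3 go.py .4866 .3154 .12 -0.140
```

```text
shift [50.   11.84 11.12] twist [np.float64(0.004), np.float64(-3.138)] q [-0.7  -0.09  1.92  0.    1.31 -0.57] 0.9333 [ 0.3013 -0.1638  0.2312]
```

Call:
servo_tool(
  commands="50 11.8 9 0 1;50 11.8 9 0 1;50 11.8 9 0 1;50 11.8 9 0 1;50 11.8 9 0 1;50 11.8 9 0 1;50 11.8 9 0 1;50 11.8 9 0 1;50 11.8 9 0 1;50 11.8 9 0 1",
)

```text
clock: 1.77
position: [0.4503, 0.2187, 0.1587]
ee_rot: [0.0, 0.755, 0.656, -0.0]
contact_force: [1.5, -1.0, 0.8]
width: 0.0851
```

```bash
python3 go.py .4866 .3154 .12 -0.140
```

```text
shift [10.08  2.25  3.86] twist [np.float64(0.001), np.float64(-3.141)] q [ 0.31  0.22  1.78 -0.    1.15  0.45] 1.7667 [0.4503 0.2187 0.1587]
```

Call:
servo_tool(
  commands="10 2.2 5 0 1;10 2.2 5 0 1;10 2.2 5 0 1;10 2.2 5 0 1;10 2.2 5 0 1;10 2.2 5 0 1",
)

```text
clock: 2.27
position: [0.4855, 0.3119, 0.1089]
ee_rot: [0.0, 0.755, 0.656, -0.001]
contact_force: [-0.4, 0.6, -0.2]
width: 0.0856
```

```bash
python3 go.py .4866 .3154 .004 -0.140
python3 - <<'E'
from h import *
t=imaging.get_image("top");s=imaging.get_image("side")
mont([(crop(t,170,190,100,100,4),0,0),(crop(s,290,250,100,140,4),402,0)],"pics/m2.png")
E
```

```text
shift [ 0.38  0.07 10.49] twist [np.float64(0.0), np.float64(-3.141)] q [ 0.45  0.37  1.68 -0.    1.09  0.59] 2.2667 [0.4855 0.3119 0.1089]
```

View pics/m2.png

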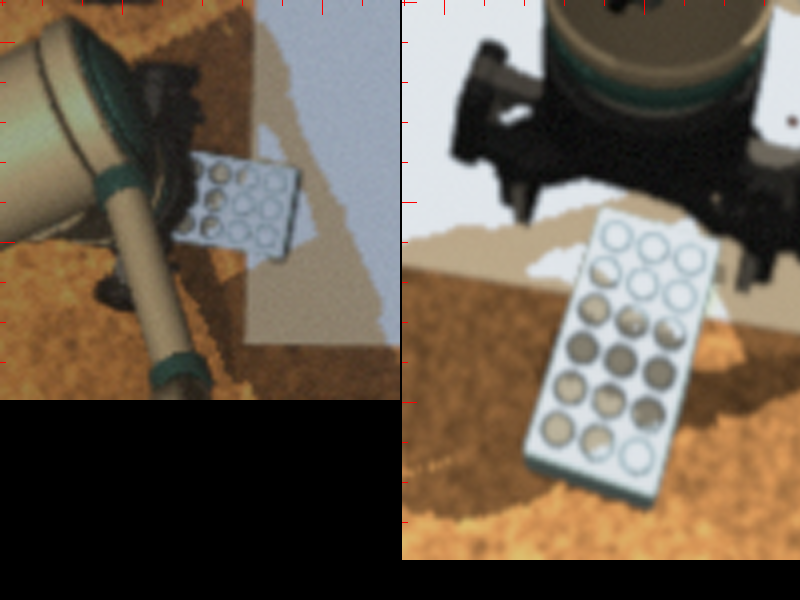

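The mould is unmoved, and the fingertips (side crop (521,215) and (745,285)) straddle it with jaws parallel to its width. Descending to grip.

Call:
servo_tool(
  commands="0.4 0 4 0 1;0.4 0 7 0 1;0.4 0 9 0 1;0.4 0 10 0 1;0.4 0 10.5 0 1;0.4 0 10.5 0 1;0.4 0 10.5 0 1;0.4 0 10.5 0 1",
)

```text
clock: 3.03
position: [0.488, 0.3168, 0.006]
ee_rot: [0.0, 0.755, 0.656, 0.002]
contact_force: [-0.3, 0.4, -0.0]
width: 0.0851
```

Call:
servo_tool(
  commands="0 0 0 0 0.3;0 0 0 0 0.3;0 0 0 0 0.2;0 0 0 0 0.1;0 0 0 0 0;0 0 0 0 0;0 0 0 0 0",
)

```text
clock: 3.62
position: [0.4871, 0.3167, 0.0055]
ee_rot: [0.0, 0.755, 0.656, 0.001]
contact_force: [-0.8, -0.9, 4.6]
width: 0.0589
```

```bash
python3 go.py .4866 .3154 .09 -0.140
```

```text
shift [-0.13 -0.03 -8.45] twist [np.float64(0.0), np.float64(-3.142)] q [ 0.46  0.49  1.79 -0.    0.85  0.6 ] 3.6167 [0.4871 0.3167 0.0055]
```

Call:
servo_tool(
  commands="0 0 -1 0 -0.5;0 0 -3 0 -0.5;0 0 -6 0 -0.5;0 0 -9 0 -0.5;0 0 -11 0 -0.5;0 0 -12 0 -0.5;0 0 -12 0 -0.5",
)

```text
clock: 4.2
position: [0.4881, 0.3171, 0.1272]
ee_rot: [0.001, 0.755, 0.656, 0.003]
contact_force: [0.2, -0.0, -2.0]
width: 0.0589
```

```bash
python3 go.py .5994 -.0813 .13 0.123
```

```text
shift [-37.9   16.58  -0.32] twist [np.float64(-0.263), np.float64(2.879)] q [ 0.46  0.36  1.65 -0.    1.12  0.6 ] 4.2 [0.4881 0.3171 0.1272]
```

Call:
servo_tool(
  commands="-2 0.9 0 -0.02 -0.5;-5 2.2 0 -0.05 -0.5;-8 3.5 0 -0.08 -0.5;-11 4.8 0 -0.11 -0.5;-14 6.1 0 -0.14 -0.5;-17 7.4 0 -0.17 -0.5;-20 8.7 0 -0.2 -0.5;-23 10.1 0 -0.23 -0.5;-26 11.4 0 -0.263 -0.5;-29 12.7 0 -0.263 -0.5",
)

```text
clock: 5.03
position: [0.5709, 0.01, 0.1224]
ee_rot: [-0.002, 0.662, 0.75, -0.001]
contact_force: [-0.0, 0.6, -2.0]
width: 0.0589
```

```bash
python3 go.py .5994 -.0813 .13 0.123
```

```text
shift [-9.42  1.7  -0.78] twist [np.float64(0.001), np.float64(-3.141)] q [-0.1   0.35  1.68 -0.    1.12 -0.23] 5.0333 [0.5709 0.01   0.1224]
```

Call:
servo_tool(
  commands="-3 0.5 0 0 -0.5;-6 1.1 0 0 -0.5;-8 1.5 -0.3 0 -0.5;-9.4 1.7 -0.3 0 -0.5;-9.4 1.7 -0.3 0 -0.5;-9.4 1.7 -0.3 0 -0.5;-9.4 1.7 -0.3 0 -0.5",
)

```text
clock: 5.62
position: [0.5992, -0.0783, 0.1264]
ee_rot: [-0.001, 0.662, 0.749, -0.0]
contact_force: [-0.7, -0.1, -2.2]
width: 0.0591
```

```bash
python3 go.py .5994 -.0813 .05 0.123
```

```text
shift [-0.32 -0.    7.64] twist [np.float64(0.0), np.float64(-3.141)] q [-0.25  0.39  1.6   0.    1.15 -0.37] 5.6167 [ 0.5992 -0.0783  0.1264]
```

Call:
servo_tool(
  commands="-0.3 0 2 0 -0.5;-0.3 0 4 0 -0.5;-0.3 0 6 0 -0.5;-0.3 0 7 0 -0.5;-0.3 0 7 0 -0.5;-0.3 0 7 0 -0.5",
)

```text
clock: 6.12
position: [0.6004, -0.0816, 0.0572]
ee_rot: [-0.001, 0.662, 0.75, -0.0]
contact_force: [0.2, 0.3, -1.5]
width: 0.059
```

```bash
python3 go.py .5994 -.0813 .0185 0.123
python3 - <<'E'
from h import *
t=imaging.get_image("top");s=imaging.get_image("side")
mont([(crop(t,312,150,160,80,5),0,0),(crop(s,280,90,90,140,4),0,402)],"pics/m3.png",W=800,H=400)
mont([(crop(s,280,95,90,135,4.4),0,0),(crop(t,320,165,100,70,4),400,0)],"pics/m3.png")
E
```

```text
shift [ 0.04 -0.09  3.87] twist [np.float64(0.001), np.float64(-3.14)] q [-0.25  0.46  1.68  0.    1.   -0.37] 6.1167 [ 0.6004 -0.0816  0.0572]
```

View pics/m3.png

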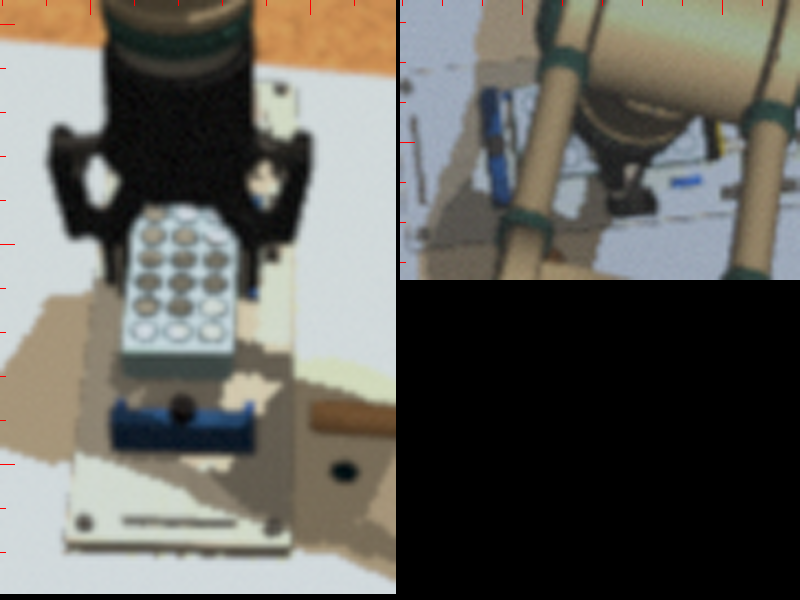

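Held mould is level over the bed; its front top edge is at side-crop (122,352)–(236,352), with the stop clear below it. Checking this in the clamp frame.

Run:
```python
from h import *
T=lambda x,y:(280+x/4.4-.5,95+y/4.4-.5)
B=np.array([.5999,-.0853]);u=np.array([np.cos(1.694),np.sin(1.694)]);x=np.array([u[1],-u[0]])
for n,p,h in(("frontL",(122,352),.0757),("frontR",(236,352),.0757),("fbotL",(124,375),.0515),("fbotR",(233,377),.0515),("stopbutton",(183,408),.045),("stop back topL",(112,425),.039),("stop r",(253,427),.039),("screwL",(84,523),.013),("screwR",(273,526),.013)):
    P=atz("side",*T(*p),h)[:2]-B;print(n,1000*P@x,15+1000*P@u)
```

```text
frontL 30.239568800091746 76.72048443733979
frontR -29.942970515982985 74.41870681340191
fbotL 30.61197829145433 70.91634042874908
fbotR -28.40481754968896 70.10345079259147
stopbutton -2.1829354768481974 87.77196826527026
stop back topL 35.700625350490625 96.16380813362005
stop r -40.03683154357738 94.58375900138752
screwL 48.09504492172269 143.1367621833418
screwR -52.235545731724976 140.9934491313424
```

Call:
servo_tool(
  commands="0 -0.13 1.2 0 -0.5;0 -0.13 2.2 0 -0.5;0 -0.13 2.8 0 -0.5;0 -0.13 3.2 0 -0.5;0 -0.13 3.5 0 -0.5;0 -0.13 3.7 0 -0.5;0 -0.13 3.8 0 -0.5;0 -0.13 3.8 0 -0.5",
)

```text
clock: 6.88
position: [0.5996, -0.0829, 0.0193]
ee_rot: [0.0, 0.662, 0.749, -0.0]
contact_force: [-0.4, 0.4, -2.2]
width: 0.059
```

```bash
python3 go.py .5994 -.0813 .0175 0.123
```

```text
shift [ 0.16 -0.    0.18] twist [np.float64(-0.0), np.float64(3.142)] q [-0.25  0.5   1.72 -0.    0.92 -0.38] 6.8833 [ 0.5996 -0.0829  0.0193]
```

Call:
servo_tool(
  commands="0 0 0.1 0 -0.5;0 0 0.2 0 -0.5;0 0 0.25 0 -0.5;0 0 0.25 0 -0.5",
)

```text
clock: 7.22
position: [0.5998, -0.0829, 0.0175]
ee_rot: [0.0, 0.662, 0.749, 0.0]
contact_force: [-1.5, -0.1, 2.3]
width: 0.0585
```

Bed contact came at the expected TCP height of 0.0175. Releasing and lifting.

Call:
servo_tool(
  commands="0 0 0 0 0.2;0 0 0 0 0.5;0 0 0 0 0.7;0 0 0 0 0.8;0 0 0 0 0.8;0 0 -1 0 0.8;0 0 -4 0 0.8;0 0 -8 0 0.8;0 0 -11 0 0.8;0 0 -12 0 0.8",
)

```text
clock: 8.05
position: [0.6026, -0.0835, 0.1429]
ee_rot: [0.004, 0.662, 0.749, 0.002]
contact_force: [0.7, -0.6, 1.5]
width: 0.0769
```

```bash
python3 go.py .620 -.249 .14 -0.231; python3 go.py .620 -.249 .14 1.34
```

```text
shift [-16.63  -0.31   0.35] twist [np.float64(0.354), np.float64(-2.787)] q [-0.25  0.38  1.58 -0.    1.18 -0.38] 8.05 [ 0.6026 -0.0835  0.1429]
shift [-16.63  -0.31   0.35] twist [np.float64(-1.217), np.float64(1.925)] q [-0.25  0.38  1.58 -0.    1.18 -0.38] 8.05 [ 0.6026 -0.0835  0.1429]
```

Call:
servo_tool(
  commands="-3 0 0 -0.12 0.3;-6 -0.1 0 -0.24 0.1;-9 -0.1 0 -0.36 0.1;-12 -0.2 0 -0.48 0.1;-15 -0.3 0 -0.6 0.1;-16.6 -0.3 0 -0.72 0.1;-16.6 -0.3 0 -0.84 0.1;-16.6 -0.3 0 -0.96 0.1;-16.6 -0.3 0 -1.08 0.1;-16.6 -0.3 0 -1.2 0.1",
)

```text
clock: 8.88
position: [0.6164, -0.2481, 0.1365]
ee_rot: [-0.001, 0.121, 0.993, 0.0]
contact_force: [0.6, -0.1, 0.7]
width: 0.0468
```

Call:
servo_tool(
  commands="0 0 0 -0.017 0.1;0 0 0 -0.017 0.1;0 0 0 -0.017 0.1",
)

```text
clock: 9.13
position: [0.6168, -0.2478, 0.1368]
ee_rot: [-0.0, 0.116, 0.993, 0.0]
contact_force: [-0.0, -0.1, 0.6]
width: 0.047
```

```bash
python3 go.py .620 -.249 .051 1.34
python3 - <<'E'
from h import *
t=imaging.get_image("top");s=imaging.get_image("side")
mont([(crop(s,280,90,90,140,4.2),0,0),(crop(t,320,150,100,90,4),400,0),(crop(t,400,150,80,60,4),400,362)],"pics/m4.png")
E
```

```text
shift [-0.35 -0.04  8.58] twist [np.float64(-0.002), np.float64(3.139)] q [-0.49  0.47  1.44 -0.    1.23 -1.82] 9.1333 [ 0.6168 -0.2478  0.1368]
```

View pics/m4.png

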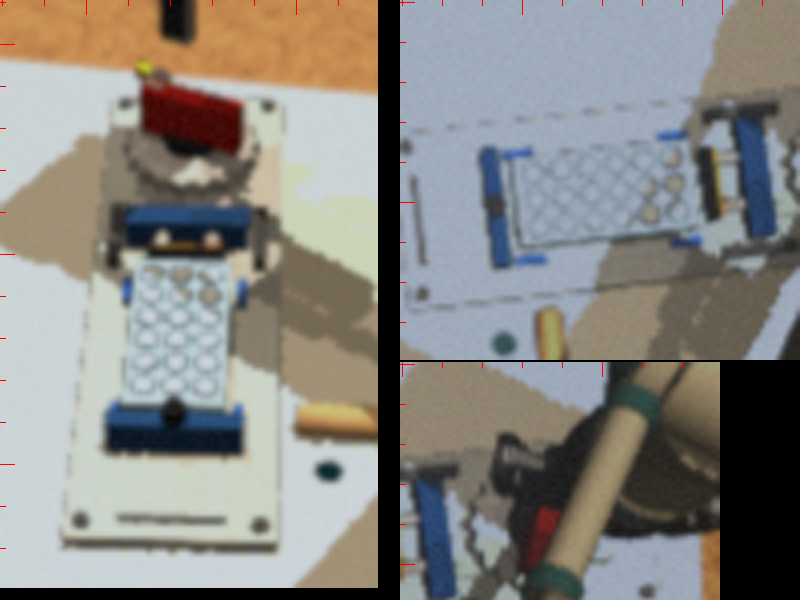

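Mould lies between the nubs, with gaps to stop (top crop x 507 to 520) and pad (about 698 to 705), so it is not squeezed. The open fingers are above the red bar. Lowering onto it.

Call:
servo_tool(
  commands="-0.3 0 2 0 0.1;-0.3 0 4 0 0.1;-0.3 0 6 0 0.1;-0.3 0 7.5 0 0.1;-0.3 0 8.3 0 0.1;-0.3 0 8.6 0 0.1;-0.3 0 8.6 0 0.1",
  newtons=30,
)

```text
clock: 9.82
position: [0.6197, -0.2485, 0.0504]
ee_rot: [-0.0, 0.115, 0.993, 0.0]
contact_force: [-0.0, 0.4, -0.4]
width: 0.047
```

```bash
python3 go.py .620 -.249 .051 1.34;python3 -c "
from rig import monitor;s=monitor.get_state();print(s['contact_force'],s['moment'])"
```

```text
shift [-0.04 -0.04 -0.06] twist [np.float64(-0.0), np.float64(3.141)] q [-0.49  0.55  1.54 -0.    1.06 -1.83] 9.8167 [ 0.6197 -0.2485  0.0504]
[-0.02753194  0.39245853 -0.35714225] [ 0.01255912 -0.02012156  0.01647385]
```

Call:
servo_tool(
  commands="0 0 0 0 -0.3;0 0 0 0 -0.6;0 0 0 0 -0.8;0 0 0 0 -0.9;0 0 0 0 -0.9;0 0 0 0 -0.9",
)

```text
clock: 10.32
position: [0.6207, -0.2486, 0.0523]
ee_rot: [0.001, 0.115, 0.993, -0.0]
contact_force: [0.0, 1.5, 6.6]
width: 0.0158
```

```bash
python3 go.py .620 -.249 .051 1.34;python3 -c "
from rig import monitor;s=monitor.get_state();print(s['contact_force'],s['moment'])"
```

```text
shift [ 0.06 -0.05  0.13] twist [np.float64(-0.0), np.float64(3.141)] q [-0.49  0.54  1.54  0.    1.06 -1.83] 10.3167 [ 0.6207 -0.2486  0.0523]
[0.00743457 1.51590821 6.55929505] [ 0.23956689 -0.0196937  -0.07525784]
```

Call:
servo_tool(
  commands="0 0 -0.2 0 -0.9;0 0 -0.2 0.04 -0.9;0 0 -0.2 0.08 -0.9;0 0 -0.2 0.1 -0.9;0 0 -0.2 0.1 -0.9",
)

```text
clock: 10.73
position: [0.6207, -0.2487, 0.0524]
ee_rot: [0.001, 0.165, 0.986, -0.0]
contact_force: [4.0, 1.1, -5.9]
width: 0.0157
```

```bash
cat > st.py <<'E'
import numpy as np
from rig import monitor
from scipy.spatial.transform import Rotation as R
s=monitor.get_state();M=R.from_quat(np.roll(s["ee_rot"],-1)).as_matrix()
print(s["clock"],"turned",round(1.34-np.arctan2(M[1,1],M[0,1]),3),"F",s["contact_force"].round(1),"M",s["moment"].round(3),"w",s["width"].round(4),s["position"].round(4))
E
python3 st.py
```

```text
Traceback (most recent call last):
  File "st.py", line 5, in <module>
    print(s["clock"],"turned",round(1.34-np.arctan2(M[1,1],M[0,1]),3),"F",s["contact_force"].round(1),"M",s["moment"].round(3),"w",s["width"].round(4),s["position"].round(4))
                                                                                                                                   ^^^^^^^^^^^^^^^^
AttributeError: 'float' object has no attribute 'round'
```

Call:
servo_tool(
  commands="0 0 0 0.05 -0.9;0 0 0 0.1 -0.9;0 0 0 0.15 -0.9;0 0 0 0.15 -0.9;0 0 0 0.15 -0.9",
)

```text
clock: 11.15
position: [0.6206, -0.2489, 0.0524]
ee_rot: [0.001, 0.237, 0.971, -0.0]
contact_force: [5.2, -0.4, -6.2]
width: 0.0151
```

```bash
python3 st.py
```

```text
Traceback (most recent call last):
  File "st.py", line 5, in <module>
    print(s["clock"],"turned",round(1.34-np.arctan2(M[1,1],M[0,1]),3),"F",s["contact_force"].round(1),"M",s["moment"].round(3),"w",s["width"].round(4),s["position"].round(4))
                                                                                                                                   ^^^^^^^^^^^^^^^^
AttributeError: 'float' object has no attribute 'round'
```

Call:
servo_tool(
  commands="0 0 0 0.05 -0.9;0 0 0 0.1 -0.9;0 0 0 0.15 -0.9;0 0 0 0.15 -0.9;0 0 0 0.15 -0.9",
)

```text
clock: 11.57
position: [0.6204, -0.249, 0.0524]
ee_rot: [0.001, 0.309, 0.951, -0.0]
contact_force: [6.0, -0.3, -7.3]
width: 0.0155
```

```bash
python3 st.py
```

```text
Traceback (most recent call last):
  File "st.py", line 5, in <module>
    print(s["clock"],"turned",round(1.34-np.arctan2(M[1,1],M[0,1]),3),"F",s["contact_force"].round(1),"M",s["moment"].round(3),"w",s["width"].round(4),s["position"].round(4))
                                                                                                                                   ^^^^^^^^^^^^^^^^
AttributeError: 'float' object has no attribute 'round'
```

```bash
sed -i 's/s\["width"\].round(4)/round(s["width"],4)/' st.py; python3 st.py
```

```text
11.5667 turned 0.398 F [ 6.  -0.3 -7.3] M [-0.164 -0.862  0.037] w 0.0155 [ 0.6204 -0.249   0.0524]
```

Call:
servo_tool(
  commands="-0.1 0.07 0.1 0 -0.9;-0.1 0.07 0.1 0.03 -0.9;-0.1 0.07 0.1 0.06 -0.9;-0.1 0.07 0.1 0.06 -0.9",
)

```text
clock: 11.9
position: [0.6205, -0.2491, 0.0523]
ee_rot: [-0.0, 0.338, 0.941, -0.001]
contact_force: [0.6, -0.5, -1.4]
width: 0.0157
```

```bash
python3 st.py
```

```text
11.9 turned 0.459 F [ 0.6 -0.5 -1.4] M [-0.205 -0.208  0.043] w 0.0157 [ 0.6205 -0.2491  0.0523]
```

Call:
servo_tool(
  commands="0 0 0 0.03 -0.9;0 0 0 0.06 -0.9;0 0 0 0.06 -0.9",
)

```text
clock: 12.15
position: [0.6204, -0.2491, 0.0523]
ee_rot: [-0.0, 0.366, 0.931, -0.001]
contact_force: [0.0, -1.4, 1.4]
width: 0.0156
```

```bash
python3 st.py
```

```text
12.15 turned 0.519 F [ 0.  -1.4  1.4] M [-0.213 -0.118  0.013] w 0.0156 [ 0.6204 -0.2491  0.0523]
```

Call:
servo_tool(
  commands="0 0 0 0.03 -0.9;0 0 0 0.06 -0.9;0 0 0 0.06 -0.9",
)

```text
clock: 12.4
position: [0.6204, -0.2491, 0.0523]
ee_rot: [-0.0, 0.394, 0.919, -0.001]
contact_force: [-0.9, -1.7, 1.7]
width: 0.0153
```

```bash
python3 st.py
```

```text
12.4 turned 0.579 F [-0.9 -1.7  1.7] M [-0.285  0.029  0.063] w 0.0153 [ 0.6204 -0.2491  0.0523]
```

```bash
cat > st.py <<'E'
import numpy as np
from rig import monitor,imaging
from scipy.spatial.transform import Rotation as R
m=[]
for i in range(5):
    s=monitor.get_state();m.append(np.r_[s["contact_force"],s["moment"]]);im=imaging.get_image("top")
M=R.from_quat(np.roll(s["ee_rot"],-1)).as_matrix()
print(round(s["clock"],2),"turned",round(1.34-np.arctan2(M[1,1],M[0,1]),3),"FM",np.mean(m,0).round(3),"Mz",np.array(m)[:,5].round(3),s["position"].round(4))
E
python3 st.py
```

```text
12.6 turned 0.579 FM [-1.404 -1.771  1.972 -0.38   0.137  0.069] Mz [0.063 0.045 0.102 0.052 0.084] [ 0.6205 -0.2492  0.0523]
```

Call:
servo_tool(
  commands="0 0 0 0.03 -0.9;0 0 0 0.06 -0.9;0 0 0 0.06 -0.9",
)

```text
clock: 12.9
position: [0.6204, -0.2492, 0.0523]
ee_rot: [-0.0, 0.422, 0.907, -0.001]
contact_force: [-2.6, -3.2, 4.2]
width: 0.0154
```

```bash
python3 st.py
```

```text
13.1 turned 0.639 FM [-3.638 -3.448  5.149 -0.605  0.526  0.08 ] Mz [0.08  0.083 0.075 0.081 0.079] [ 0.6204 -0.2492  0.0523]
```

Call:
servo_tool(
  commands="0 0 0 0.03 -0.9;0 0 0 0.06 -0.9;0 0 0 0.06 -0.9",
)

```text
clock: 13.4
position: [0.6203, -0.2492, 0.0523]
ee_rot: [-0.0, 0.449, 0.894, -0.001]
contact_force: [-4.1, -3.8, 5.9]
width: 0.0155
```

```bash
python3 st.py
```

```text
13.6 turned 0.699 FM [-4.13  -3.438  6.127 -0.656  0.62  -0.014] Mz [-0.017 -0.001 -0.018 -0.051  0.017] [ 0.6204 -0.2492  0.0523]
```

Call:
servo_tool(
  commands="0 0 0 0.03 -0.9;0 0 0 0.06 -0.9;0 0 0 0.06 -0.9",
)

```text
clock: 13.9
position: [0.6203, -0.2492, 0.0523]
ee_rot: [-0.0, 0.475, 0.88, -0.001]
contact_force: [-3.6, -2.4, 4.2]
width: 0.0154
```

```bash
python3 st.py
```

```text
14.1 turned 0.759 FM [-4.186 -3.479  5.185 -0.659  0.622  0.038] Mz [0.064 0.005 0.017 0.034 0.07 ] [ 0.6203 -0.2492  0.0523]
```

Call:
servo_tool(
  commands="0 0 0 0.03 -0.9;0 0 0 0.06 -0.9;0 0 0 0.06 -0.9",
)

```text
clock: 14.4
position: [0.6203, -0.2492, 0.0523]
ee_rot: [-0.0, 0.501, 0.865, -0.001]
contact_force: [-4.0, -4.4, 5.6]
width: 0.0152
```

```bash
python3 st.py
```

```text
14.6 turned 0.818 FM [-4.209 -3.677  5.646 -0.641  0.626  0.206] Mz [0.217 0.213 0.198 0.235 0.168] [ 0.6203 -0.2493  0.0523]
```

Call:
servo_tool(
  commands="0 0 0 0.03 -0.9;0 0 0 0.06 -0.9;0 0 0 0.06 -0.9",
)

```text
clock: 14.9
position: [0.6202, -0.2493, 0.0523]
ee_rot: [-0.0, 0.527, 0.85, -0.001]
contact_force: [-4.6, -3.9, 5.0]
width: 0.0153
```

```bash
python3 st.py
```

```text
15.1 turned 0.878 FM [-4.225 -3.653  5.623 -0.638  0.641  0.21 ] Mz [0.196 0.178 0.196 0.249 0.233] [ 0.6202 -0.2493  0.0523]
```

The pinch shows clearly: torque jumps from 0.04 to 0.21 Nm between 0.76 and 0.82 rad, or about 14 mm of travel, as the pictures suggested. The next tooth is at 1.047 rad, so I'll go to about 1.15.

Call:
servo_tool(
  commands="-0.03 -0.1 -0.1 0.03 -0.9;-0.03 -0.1 -0.1 0.06 -0.9;-0.03 -0.1 -0.1 0.1 -0.9;-0.03 -0.1 -0.1 0.13 -0.9;-0.03 -0.1 -0.1 0.13 -0.9",
)

```text
clock: 15.57
position: [0.62, -0.2493, 0.0523]
ee_rot: [-0.0, 0.581, 0.814, -0.0]
contact_force: [-1.3, -2.5, 0.3]
width: 0.0157
```

```bash
python3 st.py
```

```text
15.77 turned 1.009 FM [-1.632 -2.868 -0.511 -0.601  0.248  0.198] Mz [0.231 0.158 0.174 0.219 0.207] [ 0.62   -0.2494  0.0524]
```

Call:
servo_tool(
  commands="0 0 0 0.03 -0.9;0 0 0 0.06 -0.9;0 0 0 0.1 -0.9;0 0 0 0.13 -0.9;0 0 0 0.14 -0.9;0 0 0 0.14 -0.9",
)

```text
clock: 16.32
position: [0.6199, -0.2494, 0.0523]
ee_rot: [-0.0, 0.637, 0.771, -0.0]
contact_force: [-1.6, -4.0, -3.3]
width: 0.0151
```

```bash
python3 st.py
```

```text
16.52 turned 1.149 FM [-2.08  -3.894 -3.687 -0.725  0.272  0.295] Mz [0.286 0.243 0.33  0.299 0.318] [ 0.6199 -0.2493  0.0524]
```

Call:
servo_tool(
  commands="0 0 0 -0.03 -0.9;0 0 0 -0.06 -0.9;0 0 0 -0.09 -0.9;0 0 0 -0.105 -0.9;0 0 0 -0.105 -0.9",
)

```text
clock: 16.98
position: [0.62, -0.2493, 0.0524]
ee_rot: [-0.0, 0.596, 0.803, -0.0]
contact_force: [-1.8, -4.6, -6.4]
width: 0.0155
```

```bash
python3 st.py
```

```text
17.18 turned 1.045 FM [-1.797 -3.87  -6.951 -0.81   0.255  0.111] Mz [0.132 0.14  0.056 0.139 0.089] [ 0.6199 -0.2493  0.0524]
```

Call:
servo_tool(
  commands="0 0 0 -0.02 -0.9;0 0 0 -0.03 -0.9;0 0 0 -0.03 -0.9",
)

```text
clock: 17.48
position: [0.6199, -0.2492, 0.0524]
ee_rot: [-0.0, 0.583, 0.812, -0.0]
contact_force: [-3.3, -3.0, -9.5]
width: 0.0158
```

```bash
python3 st.py
```

```text
17.68 turned 1.015 FM [ -2.462  -3.889 -10.077  -0.861   0.285  -0.202] Mz [-0.129 -0.211 -0.221 -0.27  -0.181] [ 0.6199 -0.2492  0.0524]
```

Torque reverses as I back onto the tooth (−0.20 Nm), so the pawl is holding. Releasing.

Call:
servo_tool(
  commands="0 0 0.1 0.02 -0.9;0 0 0.1 0.02 -0.6;0 0 0.1 0.02 -0.3;0 0 0.1 0.02 0;0 0 0.1 0.02 0;0 0 -2 0.02 0;0 0 -5 0.02 0;0 0 -9 0.02 0;0 0 -13 0.02 0;0 0 -15 0.02 0",
)

```text
clock: 18.57
position: [0.623, -0.2497, 0.2095]
ee_rot: [0.005, 0.591, 0.806, 0.001]
contact_force: [0.2, -0.5, 0.4]
width: 0.0426
```

```bash
python3 go.py .40 -.42 .22 .3
```

```text
shift [ -9.53 -26.38  -1.2 ] twist [np.float64(0.006), np.float64(-3.136)] q [-0.49  0.43  1.33  0.    1.38 -0.79] 18.5667 [ 0.623  -0.2497  0.2095]
```

Call:
servo_tool(
  commands="-3 -9 -1 0 0;-6 -17 -1 0 0;-9.5 -26 -1 0 0;-9.5 -26 -1 0 0;-9.5 -26 -1 0 0;-9.5 -26 -1 0 0;-9.5 -26 -1 0 0;-9.5 -26 -1 0 0;-9.5 -26 -1 0 0",
)

```text
clock: 19.32
position: [0.4005, -0.4189, 0.2139]
ee_rot: [0.001, 0.593, 0.805, 0.0]
contact_force: [-0.5, 0.3, -0.0]
width: 0.0431
```

Run:
```python
from h import *
t=imaging.get_image("top");s=imaging.get_image("side")
mont([(crop(t,312,160,160,70,5),0,0),(crop(s,285,97,75,65,3.8),0,352),(cv2.resize(s,(400,250))[:,:,::-1],390,352)],"pics/m5.png")
T=lambda x,y:(312+x/5-.5,160+y/5-.5)
```

```text
(no output)
```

View pics/m5.png

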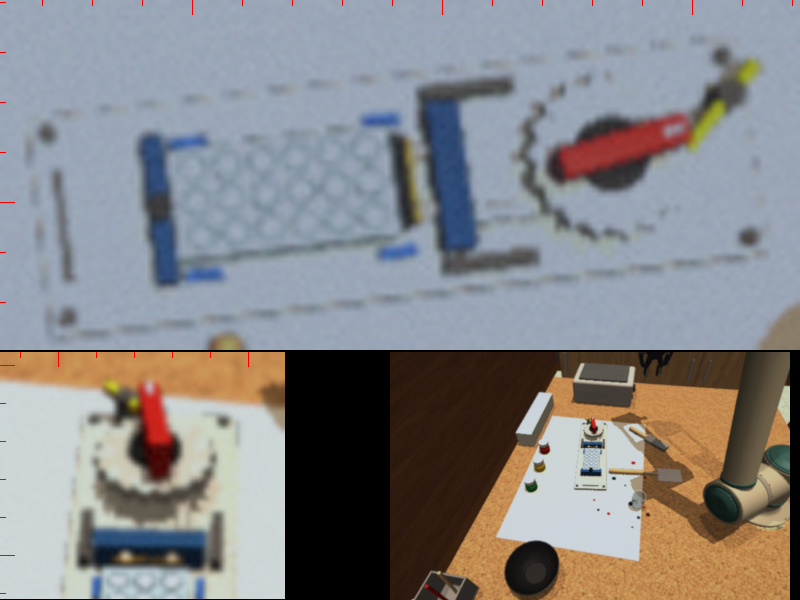

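Mould is against the stop with the pad on it, bar turned, bystanders in place. I'll measure jaw travel, pad travel and bar angle against the first picture to verify the tooth.

Run:
```python
from h import *
im=np.mean([imaging.get_image("top").astype(float) for _ in range(8)],0).astype(np.uint8);cv2.imwrite("pics/top9.png",im[:,:,::-1])
t0=cv2.imread("pics/top0.png");t9=cv2.imread("pics/top9.png")
B=np.array([.5999,-.0853]);u=np.array([np.cos(1.694),np.sin(1.694)]);x=np.array([u[1],-u[0]])
def prof(img,z,xs,ys,f):
    out=[]
    for y in ys:
        v=[]
        for xx in xs:
            p=B+x*xx+u*(y-.015);q=proj("top",[*p,z])
            v.append(cv2.getRectSubPix(img,(1,1),tuple(map(float,q)))[0,0].astype(float))
        out.append(f(np.mean(v,0)))
    return np.array(out)
ys=np.arange(-.11,-.02,.0005)
blue=lambda c:c[0]-c[2]; dark=lambda c:c.mean()
for n,z,xs,f in(("jaw blue",.04,np.r_[-.034:-.027:.002,.027:.034:.002],blue),("pad dark",.034,np.arange(-.02,.021,.002),dark),("pad b-r",.034,np.arange(-.02,.021,.002),blue)):
    a,b=prof(t0,z,xs,ys,f),prof(t9,z,xs,ys,f)
    print(n);print("y ",(ys[::4]*1000).astype(int).tolist());print("t0",a[::4].astype(int).tolist());print("t9",b[::4].astype(int).tolist())
for im in(t0,t9):
    h=im.astype(int);m=((h[:,:,2]>120)&(h[:,:,1]<70)).astype(np.uint8);m[:165]=0;m[215:]=0;m[:,:415]=0;m[:,460:]=0
    v,uu=np.nonzero(m);P=np.array([atz("top",a,b,.08)[:2] for a,b in zip(uu,v)]);c=P.mean(0)
    w,e=np.linalg.eigh(np.cov((P-c).T));d=e[:,1];print("bar",len(P),c,np.degrees((np.arctan2(d[1],d[0])-.123+np.pi)%np.pi-np.pi))
```

```text
jaw blue
y  [-110, -108, -106, -104, -102, -99, -97, -95, -93, -91, -89, -87, -85, -83, -81, -79, -77, -75, -73, -71, -69, -67, -65, -63, -61, -59, -57, -55, -53, -51, -49, -47, -45, -43, -41, -39, -37, -35, -33, -31, -29, -27, -25, -23, -21]
t0 [18, 20, 21, 23, 24, 23, 23, 25, 30, 48, 62, 67, 69, 70, 70, 69, 64, 44, 22, 10, 10, 15, 21, 26, 28, 27, 27, 27, 27, 26, 24, 24, 25, 29, 38, 48, 51, 51, 49, 47, 48, 49, 49, 45, 37]
t9 [18, 20, 21, 22, 24, 24, 24, 24, 24, 24, 25, 25, 25, 25, 24, 23, 24, 29, 44, 64, 70, 72, 72, 73, 73, 67, 51, 28, 12, 15, 21, 27, 29, 32, 39, 47, 50, 50, 49, 47, 46, 44, 42, 38, 32]
pad dark
y  [-110, -108, -106, -104, -102, -99, -97, -95, -93, -91, -89, -87, -85, -83, -81, -79, -77, -75, -73, -71, -69, -67, -65, -63, -61, -59, -57, -55, -53, -51, -49, -47, -45, -43, -41, -39, -37, -35, -33, -31, -29, -27, -25, -23, -21]
t0 [98, 96, 109, 129, 146, 156, 157, 146, 117, 89, 77, 76, 76, 75, 76, 75, 70, 66, 79, 108, 133, 146, 147, 145, 138, 118, 88, 59, 47, 44, 48, 70, 108, 143, 158, 162, 162, 163, 162, 163, 163, 162, 163, 162, 162]
t9 [104, 104, 117, 137, 152, 160, 1
[... 185 characters left out ...]
-r
y  [-110, -108, -106, -104, -102, -99, -97, -95, -93, -91, -89, -87, -85, -83, -81, -79, -77, -75, -73, -71, -69, -67, -65, -63, -61, -59, -57, -55, -53, -51, -49, -47, -45, -43, -41, -39, -37, -35, -33, -31, -29, -27, -25, -23, -21]
t0 [8, 4, 5, 9, 13, 19, 24, 30, 39, 56, 65, 67, 67, 68, 69, 67, 55, 30, 11, 7, 9, 13, 14, 10, -6, -32, -38, -14, 0, 5, 6, 7, 11, 17, 24, 27, 28, 28, 28, 29, 28, 28, 28, 28, 29]
t9 [6, 4, 5, 10, 15, 20, 25, 27, 28, 28, 27, 28, 27, 27, 28, 29, 30, 37, 54, 67, 70, 70, 71, 72, 70, 62, 40, 16, 10, 9, 5, -11, -37, -39, -13, 3, 11, 19, 25, 28, 29, 30, 30, 30, 30]
bar 124 [ 0.61708012 -0.24802499] -19.8270014479989
bar 120 [ 0.61890268 -0.24437988] -80.30572228052154
```

Bar turned 60.5° (exactly 3 teeth). The jaw moved about 18.7 mm and the pad about 13.8 mm, so the pad is compressed about 5 mm, giving about 10.5 N. All checks agree, so I'm handing in.

```bash
python3 -c "
from rig import ticket;print(ticket.sign_off())"
```

```text
the job is handed in; nothing more can be done
None
```

The job is done and handed in at about 20 s of the 72 s allowed; no verdict is reported.

- **Mould:** I laid it in the bed between the nubs and let go. It was clear of the pad and the stop before I started winding.
- **Winding:** I wound the knob clockwise. The torque jumped from 0.04 to 0.21 Nm at about 0.79 rad, which is the pinch. I carried on past the next tooth at 1.047 rad to 1.15 rad, then eased back. The torque reversed to −0.20 Nm, so the pawl was holding, and I released and moved the arm clear.
- **Last checks, from pictures:**
  - The bar turned 60.5°, which is three teeth.
  - The jaw moved about 18.7 mm and the pad about 13.8 mm. That is roughly 5 mm of compression, or about 10.5 N.
  - The mould sits against the stop, and the bystanders look untouched.
- **What disagreed:** The two cameras differed by about 2–3 mm on the clamp's position. My first reading of the pad front was −44 mm, against about −50 mm implied by the bar angle. I took that difference to come from seeing the pad's lower edge. Neither affected the result.
- **Not measured:** I never read the pawl angle or the squeeze force directly; I inferred both from torque and pictures.

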